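Unfold the vice crank and clamp the bottle

TASK

Clamp the blue-capped bottle in the crank vice so that its tight cap can be undone: first swing the crank's folded grip up until it stands fully upright on its stop, then use it to crank clockwise (seen from above) until the moving jaw presses the bottle firmly, with about 20 N (at least 8 N and never more than 40 N, or the bottle cracks), against the V-shaped jaw. Let go and leave the grip upright, the bottle standing clamped, and the cap, vials and cup around the vice where they are.

Things in the scene. Friction and masses are not known exactly. Their poses are not given: they have to be found in the camera images.
- vice: The fixed vice: an aluminium base plate 124 x 385 x 12 mm with a grey gearbox 90 x 100 mm (top 87 mm above the bench, then a round boss of radius 24 mm up to 100 mm) under the crank, a moving jaw on two guide rods, and a V-shaped fixed jaw at the far end. Origin: on the bench under the crank's axis; +y points from the crank to the jaws, z up.
- crank_axis (a point): Point on the vertical axis of the crank, at the height of the grip's hinge pin, 128 mm above the bench. The bottle's centre is 0.19 to 0.23 m from it. The crank arm is a steel bar 12 mm wide with its top 114 mm above the bench; its hub has radius 14 mm and ends 118 mm above the bench.
- grip_pivot (a point): Middle of the grip's hinge pin at the outer end of the crank arm, 70 mm from the crank axis and 128 mm above the bench. The pin is level and at right angles to the arm, between two ears 30 mm wide over all whose tops are 136 mm above the bench.
- grip_mid (a point): On the centre line of the grip, 42 mm from the hinge pin: the place to take hold. The grip is a rod with a white round sleeve, 18 mm thick, that spins freely on it; its free end 59 mm from the pin. Folded, it lies level above the narrower arm, pointing to the hub. It swings up in the vertical plane through the arm; upright, it stands over the pin and this point is 170 mm above the bench.
- grip (a joint): Unfolding angle of the grip: 0 folded, 1.57 upright on its stop (working position). Its hinge is stiff: it takes about 0.15 N m (3.6 N at grip_mid) to swing it, and it stays where it is left. The upright grip is hard against its stop outwards, but folds back inwards if pushed towards the hub with more than about 3.6 N at grip_mid.
- crank (a joint): Crank angle (rad), growing clockwise seen from above, 0 to 6.2; at 0 the arm points along -x of the vice. The start differs. Each rad drives the moving jaw 10 mm towards the bottle. The drive is stiff and self-locking: unloaded it takes 2 to 5 N along the circle at the grip (more in fast motion); each newton of clamping adds 0.14 N there (20 N adds about 3 N). Let go, it holds up to 35 N.
- jaw: Moving jaw, a grey block with a sprung black rubber pad. Origin: 23 mm behind the pad's face, 12 mm above the bench. Once the bottle is held, clamping grows by about 6 N per mm of jaw travel (60 N per rad of crank). The travel needed is unknown (the V jaw is bolted down in different places): the bottle is met 0.1 to 4 rad from the start and may slide some mm before the V holds it.
- bottle: Empty clear glass bottle with a blue screw cap, 69 mm in diameter, 152 mm high, 0.1 to 0.2 kg. Origin: centre of its underside, 12 mm above the bench. It stands loose on the base plate between the jaws.
- cap: Spare blue screw cap lying beside the vice, 53 mm wide, 26 mm high; not to be disturbed. Origin: centre of its underside.
- vial: Small plastic bottle with white cap, 36 mm wide, 75 mm high, beside the vice; not to be disturbed. Origin: centre of its underside.
- cup: Open steel cup, 65 mm wide, 88 mm high, beside the gearbox end of the vice; not to be disturbed. Origin: centre of its underside.
- tall_vial: Slightly bigger small bottle with white cap, 37 mm wide, 85 mm high, beside the gearbox end of the vice; not to be disturbed. Origin: centre of its underside.
There are look-alikes about, which are no part of the job. Leave any turquoise look-alike of the bottle alone.

How it is judged:
By the outcome, as a careful person would: the job done as asked, in the order asked, and still so for the second after the job is handed in, with the robot touching nothing.
It also fails if it takes over 67 s, if anything falls off the work surface, if the arm or the gripper's body presses on something with over 40 N, if the wrist force passes 120 N, or if a joint passes its speed limit or range.

ROBOT

A 6-joint arm with a two-finger parallel gripper is mounted at the origin on a cart in front of the work surface, level with it; the furniture and walls round the work are solid. World frame = base frame: x ahead of the robot, y to its left, z up, the work surface at z = 0. Lengths are in m, angles in rad, forces in N, time in s.
With the tool pointing down it reaches from about 0.25 to 0.775 m from the base axis. Payload 4 kg.
Tool frame: the origin (TCP) lies on the centre line of the jaws, within the pads' length; the fingertips stand 19 mm ahead of it and the grasp point (between the pads) is the TCP; x points along the fingers, z is the direction in which the jaws open and shut, and the axes are right-handed (so a half turn about x gives the same grasp; the last joint's range is limited). The gripper opens to 94 mm and grips with 3 to 60 N. Pads are 16 mm wide; open, the fingers measure 119 mm over their backs; the gripper's body (75 mm by 177 mm) begins 78 mm behind the grasp point.
Start: joints at [-1.376, 0.087, 1.371, -0, 1.684, -0.103], TCP at [0.161, -0.526, 0.225] pointing down, gripper open.
Joint ranges: [-3.1, 3.1], [-0.76, 2.03], [0.27, 2.55], [-1.08, 4.22], [0.17, 2.65], [-2.57, 2.57]. Speed limits (rad/s): [2.79, 2.79, 3.14, 3.14, 3.14, 3.14].

INTERFACE

Orientations are given as [roll, pitch, yaw] about the fixed x, y, z axes, in that order (R = Rz(yaw) Ry(pitch) Rx(roll)).
In Python, from bench import robot, snapshot, camera_params gives the robot as it stands.
- The arm moves only by the tool step_arm, never from a script. Its argument "motion" is text: rows parted by semicolons, each of 7 numbers parted by spaces: the opening in per cent of the stroke, from 0 (shut) to 100 (fully open), then the shift along the tool's x, y, z in cm, then the turn, a rotation vector about the tool's x, y, z in rad. A call has 1 to 20 rows; each row shifts and turns the commanded pose from where the row before left it, along the tool's axes as they then stand; what a row does not reach is not made up. A row lasts 1/12 s, in which the tool goes at most 41.7 mm and 7.16 degrees, less where a joint would pass 70% of its speed; a pose out of reach is approached as far as the arm can. A call with a gripper value outside its range is refused whole. The fingers move at their own pace and stop on an object; the grip force is fixed at half the most. Time passes only in rows, so rows that do not move let the fingers close. It gives the time, the measured TCP pose, the force and the opening at its end, in the units of the state.
- robot.get_obs(): the state, without advancing time (a new reading comes with each control period).
- snapshot(name): name is "scene" or "side" or "wrist"; returns the picture (384x512x3 uint8, red, green, blue); there is no depth.
- camera_params(name): a dict with "fx", "fy", "cx", "cy" (pixels), "R" (3x3) and "t" (3): a world point X has camera coordinates R X + t. Camera axes: x right, y down, z forward; pixel columns grow to the right and rows downward; lengths in m; the calibration is good to about 2 mm. A picture is of the moment at which its call begins: read the wrist's pose just before it. camera_params takes no time and is no camera call; for the wrist camera it gives the pose at the moment of the call.
- robot.close_job(): hands the job in, once; it reports no verdict.
The state is a dict: "time": time; "joint_positions": joint angles; "qvel": joint speeds; "joint_torque": joint torques, N m; "tool_pos": TCP position; "ee_rot": TCP orientation; "wrist_force": force on the tool from outside, world axes, zero at the start; "wrist_torque": the same for the moment, N m; "width": finger opening in m.
Only numpy, scipy, OpenCV 4.12 (cv2) and the standard library are available. Lean on these libraries where they do the work, as an engineer would, in place of code of your own. Each camera call takes 0.05 s, during which the arm holds its last target.

## Working session

There is one attempt and no reset: what is moved stays moved. The work goes in short steps, Python scripts to look and compute and a tool call to move; the robot and the scene stay as the last step left them, time stands still between calls to the robot, and variables do not carry over. Pictures are saved under pics/ and viewed, and the job is handed in when it is done.

Besides the shell and the picture viewer there is one more tool, called after "Request:" as name(argument=value, ...) on one line, values as JSON. step_arm: Moves the arm, as the interface text tells. Its arguments: {"type":"object","properties":{"motion":{"type":"string"}},"required":["motion"]}

```bash
ls; mkdir -p pics; python3 - <<'E'
from bench import robot, snapshot, camera_params
import cv2
o=robot.get_obs(); print(o)
for n in ["scene","side","wrist"]:
    p=camera_params(n); print(n,p)
    cv2.imwrite(f"pics/{n}0.png",snapshot(n)[:,:,::-1])
E
```

```text
pics
{'time': 0.0, 'joint_positions': array([-1.37608374e+00,  8.79774478e-02,  1.37224501e+00,  1.68430858e-05,
        1.68359293e+00, -1.03096533e-01]), 'qvel': array([ 0.00174768, -0.0017983 , -0.00158443,  0.00044379,  0.00067381,
       -0.00177402]), 'joint_torque': array([ 5.96600621e-04, -3.40176415e+01, -3.02428186e+01,  7.18663190e-02,
        3.30276426e-02, -1.81288915e-04]), 'tool_pos': array([ 0.16128945, -0.52529288,  0.22329656]), 'ee_rot': array([3.03096489, 1.56857353, 1.75797955]), 'wrist_force': array([-0.25297223, -0.28009496,  0.37637982]), 'wrist_torque': array([ 0.01144602, -0.04170129, -0.01159106]), 'width': 0.09396723096748183}
scene {'fx': 371.3506676287851, 'fy': 371.3506676287851, 'cx': 253.2769785771385, 'cy': 193.27408061694632, 'R': array([[-0.8562134 , -0.51647183,  0.01246873],
       [-0.20689045,  0.32067051, -0.92431962],
       [ 0.47338669, -0.79399451, -0.38141547]]), 't': array([0.41753632, 0.20247118, 0.71320014])}
side {'fx': 437.6480221000498, 'fy': 437.6480221000498, 'cx': 255.8833841083316, 'cy': 193.1104589211, 'R': array([[-0.94886301, -0.3156413 ,  0.00543729],
       [-0.15199881,  0.44169897, -0.88419363],
       [ 0.27668639, -0.83980509, -0.46708892]]), 't': array([0.50578564, 0.17603368, 1.07494456])}
wrist {'fx': 277.7546430997525, 'fy': 277.7546430997525, 'cx': 253.58815299960358, 'cy': 191.9933847641096, 'R': array([[ 0.2921584 , -0.95636924, -0.00115731],
       [-0.92391604, -0.28255652,  0.25795534],
       [-0.24702756, -0.07429456, -0.96615615]]), 't': array([-0.55011605, -0.0269812 ,  0.3912593 ])}
```

View pics/scene0.png

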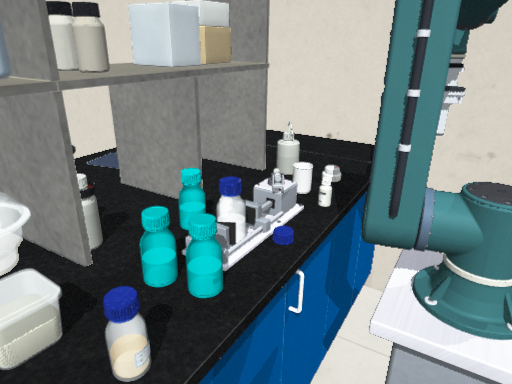

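View pics/side0.png

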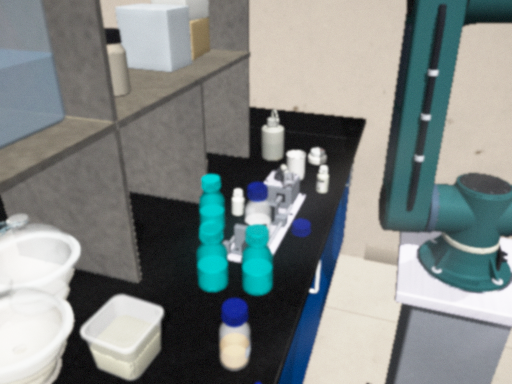

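View pics/wrist0.png

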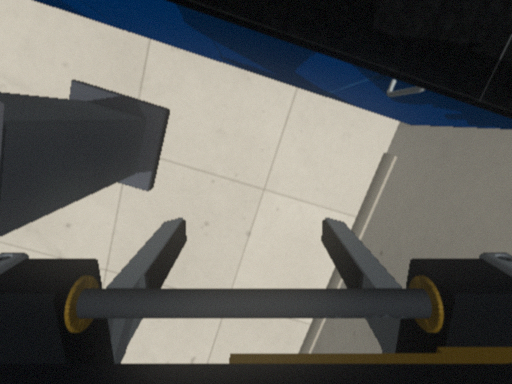

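The vice runs from about (190,250) to (300,190) in the scene view. The blue-capped bottle in it is at (231,210). The other blue-capped bottle at (127,330) stands apart, and the turquoise ones are look-alikes. I'll enlarge the vice.

```bash
cat > h.py <<'E'
import numpy as np, cv2
from bench import robot, snapshot, camera_params
def ray(p,u,v):
    R=np.array(p["R"]);t=np.array(p["t"])
    d=R.T@np.array([(u-p["cx"])/p["fx"],(v-p["cy"])/p["fy"],1]); c=-R.T@t
    return c,d
def onz(p,u,v,z):
    c,d=ray(p,u,v); return c+d*(z-c[2])/d[2]
def tri(obs):
    A=np.zeros((3,3));b=np.zeros(3)
    for p,u,v in obs:
        c,d=ray(p,u,v); d=d/np.linalg.norm(d); M=np.eye(3)-np.outer(d,d); A+=M;b+=M@c
    return np.linalg.solve(A,b)
def proj(p,X):
    q=np.array(p["R"])@np.array(X)+p["t"]; return p["fx"]*q[0]/q[2]+p["cx"],p["fy"]*q[1]/q[2]+p["cy"]
def crop(n,im,x0,y0,w,h,s):
    cv2.imwrite(f"pics/{n}.png",cv2.resize(im[y0:y0+h,x0:x0+w],None,fx=s,fy=s,interpolation=cv2.INTER_CUBIC))
E
python3 - <<'E'
from h import *
crop("sc_v",cv2.imread("pics/scene0.png"),180,120,170,150,4.7)
crop("si_v",cv2.imread("pics/side0.png"),200,130,150,140,4)
p=camera_params("scene");s=camera_params("side")
print("bottle cap top",onz(p,231,182,.164),onz(s,258,187,.164))
print("gear",onz(p,277,183,.1),onz(s,284,172,.11))
print(ray(p,0,0)[0],ray(s,0,0)[0])
E
```

```text
bottle cap top [0.49662236 0.08420687 0.164     ] [0.50535104 0.06952919 0.164     ]
gear [ 0.48489406 -0.11632507  0.1       ] [ 0.49590579 -0.14802619  0.11      ]
[0.06177009 0.7169962  0.45396751] [0.20925566 0.98463685 0.65499245]
```

View pics/sc_v.png

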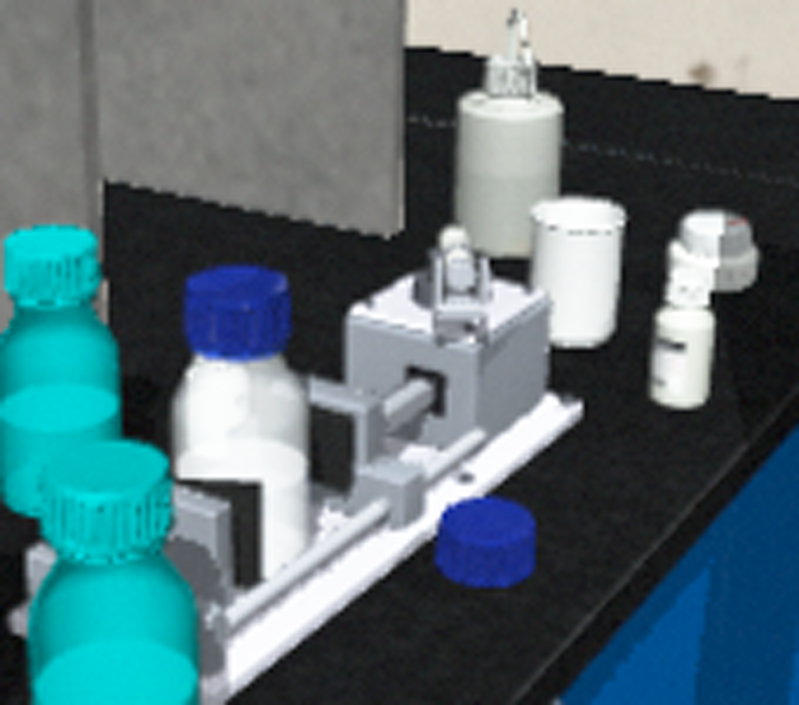

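View pics/si_v.png

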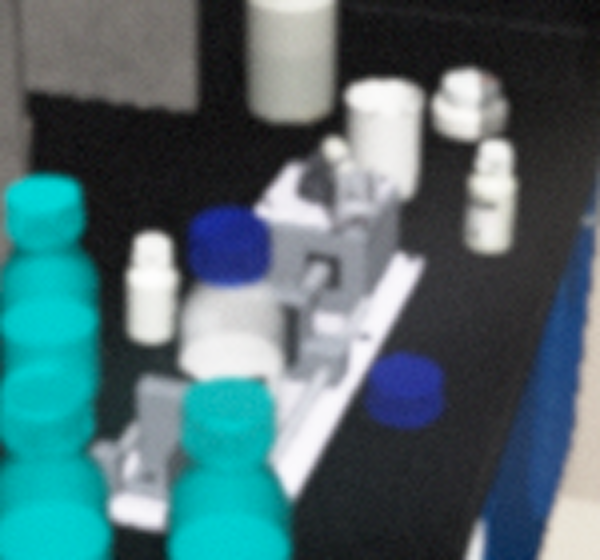

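The bottle in the vice (cap at scene px 231,185) stands between the jaws. The crank arm on the gearbox (277,183) points roughly toward the camera, with the grip folded. A wrist view from above comes next.

```bash
cat >> h.py <<'E'
from scipy.spatial.transform import Rotation as Rot
def tool():
    o=robot.get_obs(); return np.array(o["tool_pos"]),Rot.from_euler("xyz",o["ee_rot"]).as_matrix(),o
def delta(P,Rt,pos=None):
    """shift (cm, tool axes) and rotvec (tool axes) to go from here to P,Rt"""
    p,R,_=tool() if pos is None else (*pos,0)
    return (R.T@(np.array(P)-p))*100, Rot.from_matrix(R.T@Rt).as_rotvec()
E
python3 - <<'E'
from h import *
p,R,o=tool(); print(p,"\n",R.round(3))
c=camera_params("wrist"); cc=-c["R"].T@c["t"]; print("cam in tool",R.T@(cc-p), "axes in tool\n",(R.T@c["R"].T).round(3))
print(delta([0.40,-0.12,0.36],R))
E
```

```text
[ 0.16129604 -0.52543347  0.2235973 ] 
 [[-0.     0.956  0.293]
 [ 0.002  0.293 -0.956]
 [-1.     0.    -0.002]]
cam in tool [-0.16088077  0.07413183  0.00079044] axes in tool
 [[-0.001 -0.258  0.966]
 [-0.001 -0.966 -0.258]
 [ 1.    -0.001  0.   ]]
(array([-13.58410175,  34.71730095, -31.77730293]), array([0., 0., 0.]))
```

Request:
step_arm(motion="100 -3.5 0 0 0 0 0;100 -3.5 0 0 0 0 0;100 -3.5 0 0 0 0 0;100 -3.5 0 0 0 0 0;100 0 2.2 -2 0 0 0;100 0 2.2 -2 0 0 0;100 0 2.2 -2 0 0 0;100 0 2.2 -2 0 0 0;100 0 2.2 -2 0 0 0;100 0 2.2 -2 0 0 0;100 0 2.2 -2 0 0 0;100 0 2.2 -2 0 0 0;100 0 2.2 -2 0 0 0;100 0 2.2 -2 0 0 0;100 0 2.2 -2 0 0 0;100 0 2.2 -2 0 0 0;100 0 2.2 -2 0 0 0;100 0 2.2 -2 0 0 0;100 0 2.2 -2 0 0 0;100 0 2.2 -2 0 0 0")

```text
time: 1.82
tool_pos: [0.4044, -0.1151, 0.3643]
ee_rot: [-1.303, 1.571, -2.576]
wrist_force: [0.0, -0.4, -0.1]
width: 0.0943
```

```bash
python3 - <<'E'
from h import *
p,R,o=tool(); print(p,o["joint_positions"].round(3),"\n",R.round(3))
im=snapshot("wrist")[:,:,::-1]; cv2.imwrite("pics/w1.png",im); cv2.imwrite("pics/w1b.png",cv2.resize(im,(800,600),interpolation=cv2.INTER_CUBIC))
np.save("w1.npy",dict(camera_params("wrist")),allow_pickle=True)
E
```

```text
[ 0.40436465 -0.11512149  0.36427472] [-0.412 -0.186  1.356 -0.     1.971  0.861] 
 [[-0.     0.956  0.293]
 [-0.     0.293 -0.956]
 [-1.    -0.     0.   ]]
```

View pics/w1b.png

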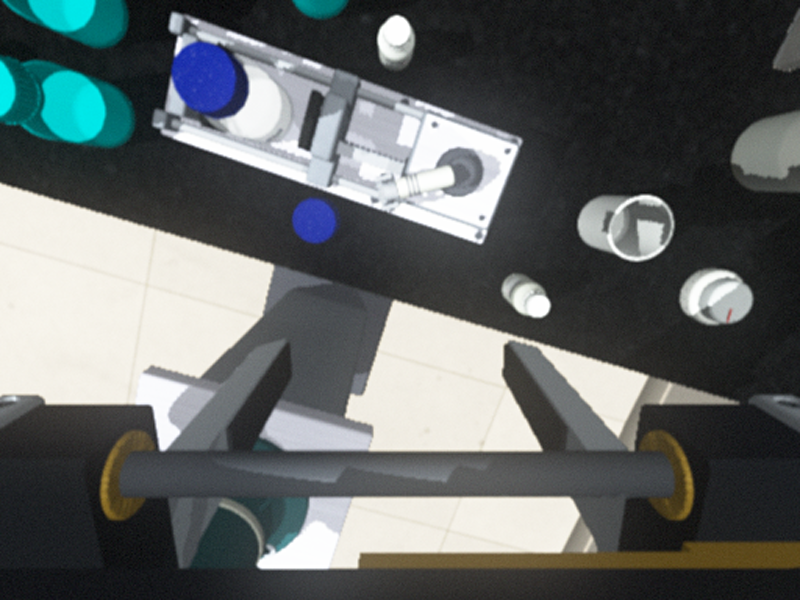

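```bash
python3 - <<'E'
from h import *
crop("w1c",cv2.imread("pics/w1.png"),195,50,150,112,5.3)
E
```

```text
(no output)
```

View pics/w1c.png

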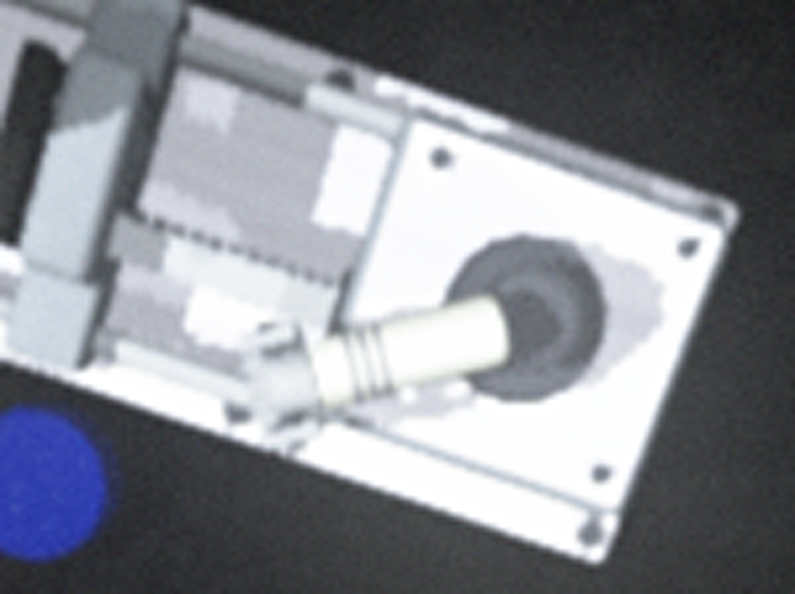

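```bash
python3 - <<'E'
from h import *
c=np.load("w1.npy",allow_pickle=True).item()
f=lambda u,v,z: onz(c,195+(u+.5)/5.3-.5,50+(v+.5)/5.3-.5,z)
A=f(412,115,.087);B=f(728,222,.087);C=f(618,512,.087)
print("box",A,B,C,"mid AC",(A+C)/2, np.linalg.norm(A-B),np.linalg.norm(B-C))
print("boss",f(527,317,.1), "hub top", f(533,320,.118))
e=f(503,330,.128);q=f(278,380,.128);print("grip end",e,"pivot",q,np.linalg.norm(e-q))
g1=f(498,294,.128);g2=f(508,366,.128);h1=f(313,345,.128);h2=f(322,403,.128);print(g1,g2,h1,h2)
yv=(A-B)/np.linalg.norm(A-B); print("vice y",yv, np.degrees(np.arctan2(yv[1],yv[0])))
ax=(h1+h2-g1-g2)[:2];print("arm dir deg",np.degrees(np.arctan2(ax[1],ax[0])))
yb=f(728,222,.087)-f(618,512,.087);print("vice x?",np.degrees(np.arctan2(yb[1],yb[0])))
s=1/1.5625
for n,u,v,z in [("cap",314,220,.026),("vial",398,28,.075),("cup",641,228,.088),("tall",538,305,.085),("bottletop",208,80,.164)]:
    print(n,onz(c,u*s,v*s,z).round(3))
# long edge of base plate, z=.012
print(f(733,207,.012),f(600,562,.012))
E
```

```text
box [ 0.54858161 -0.095556    0.087     ] [ 0.54855461 -0.1889989   0.087     ] [ 0.46359672 -0.18770138  0.087     ] mid AC [ 0.50608917 -0.14162869  0.087     ] 0.0934429101432825 0.08496780037854398
boss [ 0.50669488 -0.14211798  0.1       ] hub top [ 0.50519233 -0.14170241  0.118     ]
grip end [ 0.49983702 -0.13385782  0.128     ] pivot [ 0.47042962 -0.081876    0.128     ] 0.059723561594473853
[ 0.50787166 -0.12968855  0.128     ] [ 0.49170537 -0.13807741  0.128     ] [ 0.48157354 -0.08797885  0.128     ] [ 0.46828147 -0.0946093   0.128     ]
vice y [2.88927201e-04 9.99999958e-01 0.00000000e+00] 89.98344569056955
arm dir deg 120.27398477375952
vice x? -0.8749855442024719
cap [ 0.412 -0.011  0.026]
vial [ 0.611 -0.049  0.075]
cup [ 0.51  -0.334  0.088]
tall [ 0.405 -0.268  0.085]
bottletop [0.508 0.07  0.164]
[ 0.56562561 -0.20573254  0.012     ] [ 0.4432295  -0.20439719  0.012     ]
```

Measured in the wrist view: crank axis ≈ (0.506,-0.142), pivot ≈ (0.470,-0.082), arm direction ≈ 120.5°, so the crank is at about 1.04 rad. I'll turn the tool so its jaws open across the arm, then take a closer look.

Request:
step_arm(motion="50 0 0 0 -0.1204 0 0;50 0 0 0 -0.1204 0 0;50 0 0 0 -0.1204 0 0;50 0 0 0 -0.1204 0 0;50 0 0 0 -0.1204 0 0;50 0 0 0 -0.1204 0 0;50 0 0 0 -0.1204 0 0;50 0 0 0 -0.1204 0 0;50 0 0 0 -0.1204 0 0;50 0 0 0 -0.1204 0 0;50 0 0 0 -0.1204 0 0;50 0 0 0 -0.1204 0 0;50 0 0 0 -0.1204 0 0;50 0 0 0 -0.1204 0 0;50 0 0 0 -0.1204 0 0")

```text
time: 3.12
tool_pos: [0.4038, -0.1167, 0.3641]
ee_rot: [2.342, 1.57, 2.881]
wrist_force: [0.6, -0.1, 1.0]
width: 0.047
```

```bash
python3 - <<'E'
from h import *
p,R,o=tool(); print(p,o["joint_positions"].round(3),"\n",R.round(3)); print(delta([.4918,-.1179,.25],R))
E
```

```text
[ 0.4037978  -0.11672     0.36413872] [-0.416 -0.186  1.356 -0.     1.971 -0.955] 
 [[-0.001 -0.513  0.858]
 [ 0.     0.858  0.513]
 [-1.     0.    -0.   ]]
(array([11.40799267, -4.62335197,  7.49777216]), array([0., 0., 0.]))
```

Request:
step_arm(motion="50 2.2 -0.9 1.5 0 0 0;50 2.2 -0.9 1.5 0 0 0;50 2.2 -0.9 1.5 0 0 0;50 2.2 -0.9 1.5 0 0 0;50 2.2 -0.9 1.5 0 0 0;50 0 0 0 0 0 0;50 0 0 0 0 0 0")

```text
time: 3.7
tool_pos: [0.4906, -0.1171, 0.2524]
ee_rot: [2.312, 1.565, 2.845]
wrist_force: [-0.6, 0.4, -0.4]
width: 0.0465
```

```bash
python3 - <<'E'
from h import *
p,R,o=tool(); print(p,o["joint_positions"].round(3),"\n",R.round(3))
c=dict(camera_params("wrist"));np.save("w2.npy",c,allow_pickle=True)
im=snapshot("wrist")[:,:,::-1]; cv2.imwrite("pics/w2.png",im); cv2.imwrite("pics/w2b.png",cv2.resize(im,(800,600),interpolation=cv2.INTER_CUBIC))
E
```

```text
[ 0.49064074 -0.11706021  0.25239613] [-0.346 -0.015  1.421 -0.     1.741 -0.88 ] 
 [[-0.005 -0.508  0.861]
 [ 0.002  0.861  0.508]
 [-1.     0.004 -0.004]]
```

View pics/w2b.png

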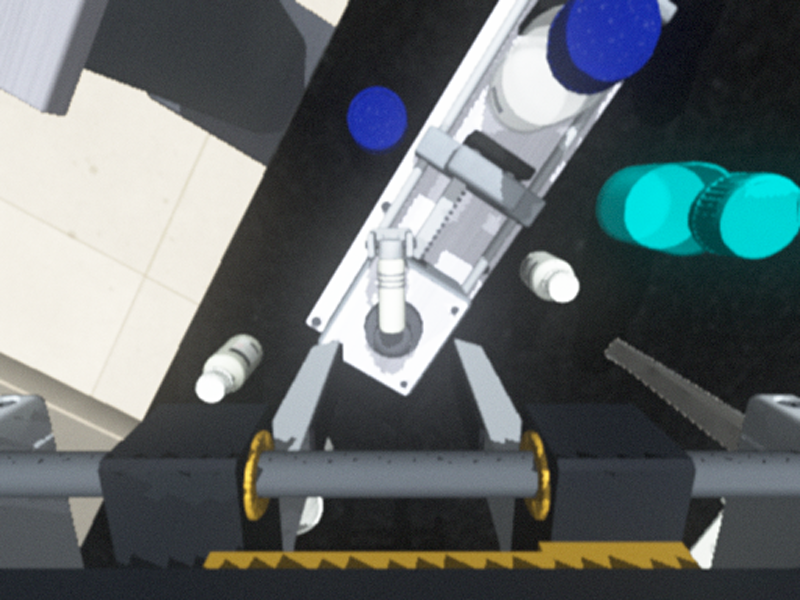

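The folded grip is nearly vertical in the picture at (391, 255–335), and the ears are at (391,243). Its centre line is next.

```bash
python3 - <<'E'
from h import *
crop("w2c",cv2.imread("pics/w2.png"),215,135,75,100,6)
im=cv2.imread("pics/w2.png"); hsv=cv2.cvtColor(im,cv2.COLOR_BGR2HSV)
for v in range(172,212,4): print(v,[tuple(int(a) for a in hsv[v,u]) for u in range(240,262,2)])
E
```

```text
172 [(111, 16, 225), (66, 6, 210), (53, 4, 245), (60, 2, 253), (60, 1, 254), (30, 1, 254), (60, 1, 254), (45, 2, 253), (53, 4, 246), (70, 8, 204), (109, 13, 213)]
176 [(113, 14, 221), (103, 10, 180), (107, 11, 201), (106, 15, 214), (105, 9, 227), (107, 8, 228), (103, 10, 223), (105, 11, 222), (98, 10, 204), (94, 11, 184), (113, 9, 235)]
180 [(114, 5, 243), (99, 9, 194), (100, 11, 201), (105, 9, 226), (100, 7, 228), (107, 8, 231), (105, 7, 230), (98, 9, 223), (90, 6, 205), (81, 10, 178), (108, 11, 230)]
184 [(108, 15, 223), (106, 15, 182), (90, 7, 212), (100, 10, 226), (99, 8, 229), (110, 7, 232), (95, 7, 231), (100, 3, 228), (78, 6, 219), (90, 9, 189), (113, 15, 228)]
188 [(100, 3, 249), (98, 10, 205), (53, 4, 243), (30, 1, 252), (60, 1, 254), (0, 0, 254), (60, 1, 254), (45, 2, 252), (60, 2, 243), (69, 9, 207), (102, 5, 249)]
192 [(90, 1, 255), (95, 7, 220), (45, 4, 243), (45, 2, 253), (60, 1, 254), (30, 1, 254), (0, 0, 253), (60, 2, 252), (45, 2, 242), (60, 8, 200), (112, 12, 236)]
196 [(105, 22, 115), (87, 14, 164), (68, 4, 245), (60, 1, 253), (60, 1, 254), (30, 1, 254), (30, 1, 253), (45, 2, 252), (53, 4, 242), (60, 5, 200), (111, 30, 137)]
200 [(110, 27, 144), (99, 11, 163), (60, 2, 243), (60, 1, 253), (60, 1, 254), (60, 1, 254), (60, 1, 254), (45, 2, 251), (53, 4, 242), (60, 9, 205), (109, 28, 144)]
204 [(106, 27, 142), (85, 10, 155), (60, 4, 245), (45, 2, 253), (60, 1, 254), (30, 1, 254), (30, 1, 253), (60, 1, 251), (50, 3, 241), (54, 6, 199), (106, 24, 137)]
208 [(106, 27, 141), (97, 17, 138), (53, 4, 243), (60, 1, 253), (60, 1, 254), (60, 1, 254), (60, 1, 253), (45, 2, 251), (50, 3, 240), (73, 11, 207), (103, 20, 117)]
```

View pics/w2c.png

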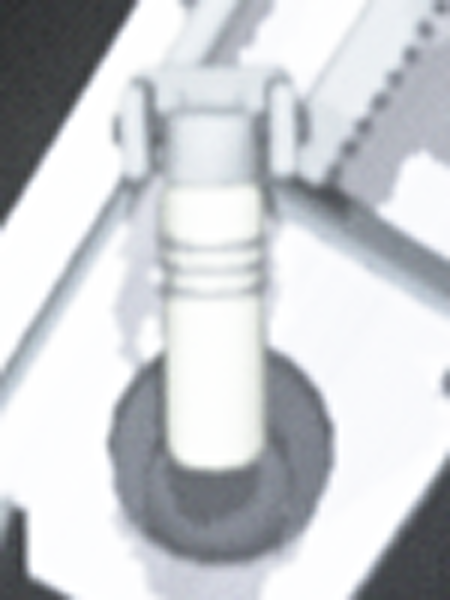

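```bash
python3 - <<'E'
from h import *
c=np.load("w2.npy",allow_pickle=True).item()
f=lambda u,v,z: onz(c,215+(u+.5)/6-.5,135+(v+.5)/6-.5,z)
a=f(212.5,200,.128);b=f(217,440,.128);e=f(217.5,462,.128); pin=f(210,130,.128)
d=(a-b)[:2]; print(a,b,"end",e,"pin",pin,"dir",np.degrees(np.arctan2(d[1],d[0])))
print("boss",f(222,452,.1),"axis from pin-end:")
u=(a-b)/np.linalg.norm(a-b); print("mid from end",e+u*.017, "axis est",e-u*.011, "pivot est",e+u*.059)
p,R,o=tool(); print("tool now",p,R[:,1],"angle",np.degrees(np.arctan2(R[1,1],R[0,1])))
E
```

```text
[ 0.4737899  -0.09885449  0.128     ] [ 0.49651579 -0.13614386  0.128     ] end [ 0.49870053 -0.13969828  0.128     ] pin [ 0.46730035 -0.08859736  0.128     ] dir 121.36009030578023
boss [ 0.50290083 -0.1458641   0.1       ] axis from pin-end:
mid from end [ 0.48985347 -0.12518175  0.128     ] axis est [ 0.50442509 -0.14909133  0.128     ] pivot est [ 0.46799604 -0.08931739  0.128     ]
tool now [ 0.49100836 -0.11732466  0.25445436] [-0.50817572  0.86125292  0.0009216 ] angle 120.54240618696481
```

The two looks differ by about 4 mm because the arm was still settling. I'll let it rest, then look again.

Request:
step_arm(motion="50 1 0 0 -0.01 0 0;50 0 0 0 0 0 0;50 0 0 0 0 0 0;50 0 0 0 0 0 0;50 0 0 0 0 0 0")

```text
time: 4.17
tool_pos: [0.4914, -0.1174, 0.2454]
ee_rot: [-0.958, 1.569, -0.416]
wrist_force: [-0.3, 0.5, -0.8]
width: 0.0463
```

```bash
python3 - <<'E'
from h import *
p,R,o=tool(); print(p,o["qvel"].round(3),"\n",R.round(4))
c=dict(camera_params("wrist"));np.save("w3.npy",c,allow_pickle=True)
im=snapshot("wrist")[:,:,::-1]; cv2.imwrite("pics/w3.png",im)
crop("w3c",cv2.imread("pics/w3.png"),215,125,75,100,6)
E
```

```text
[ 0.4914341 -0.1173854  0.2453884] [ 0.001  0.006  0.     0.001 -0.001 -0.001] 
 [[ 1.500e-03 -5.165e-01  8.563e-01]
 [-7.000e-04  8.563e-01  5.165e-01]
 [-1.000e+00 -1.400e-03  1.000e-03]]
```

View pics/w3c.png

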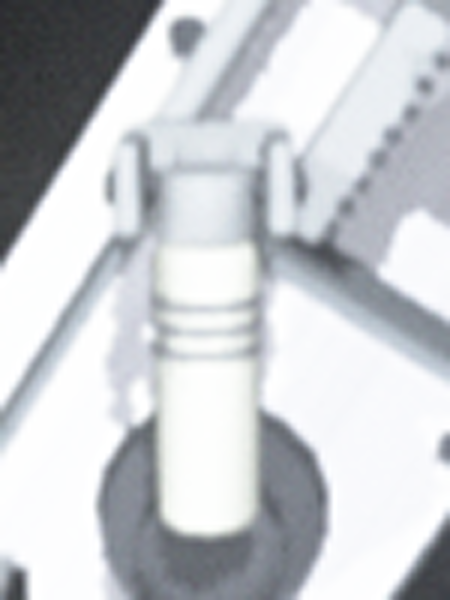

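```bash
python3 - <<'E'
from h import *
c=np.load("w3.npy",allow_pickle=True).item()
f=lambda u,v,z: onz(c,215+(u+.5)/6-.5,125+(v+.5)/6-.5,z)
a=f((152+260)/2,265,.128);b=f((158+261)/2,500,.128);e=f(210,528,.128); pin=f(204,190,.128)
d=(a-b)[:2]; print("end",e,"pin",pin,"dir",np.degrees(np.arctan2(d[1],d[0])))
print("boss",f(213,512,.1))
u=(a-b)/np.linalg.norm(a-b); print("mid from end",e+u*.017, "axis est",e-u*.011, "pivot est",e+u*.059)
p,R,o=tool();m=e+u*.017; print((R.T@(m-p))*100)
E
```

```text
end [ 0.49878341 -0.13975505  0.128     ] pin [ 0.46736018 -0.0890231   0.128     ] dir 121.61828073004669
boss [ 0.50230711 -0.14526085  0.1       ]
mid from end [ 0.48987103 -0.12527854  0.128     ] axis est [ 0.50455025 -0.14912221  0.128     ] pivot est [ 0.46785221 -0.08951303  0.128     ]
[11.72607086 -0.57900308 -0.55754768]
```

Request:
step_arm(motion="50 1.8 -0.2 -0.2 -0.009 0 0;50 1.8 -0.2 -0.2 0 0 0;50 1.8 -0.2 -0.15 0 0 0;50 0 0 0 0 0 0;50 0 0 0 0 0 0;50 0 0 0 0 0 0;50 0 0 0 0 0 0")

```text
time: 4.8
tool_pos: [0.4907, -0.1254, 0.1923]
ee_rot: [-0.9, 1.568, -0.348]
wrist_force: [-0.0, 0.1, -0.2]
width: 0.0471
```

```bash
python3 - <<'E'
from h import *
p,R,o=tool(); print(p,o["qvel"].round(3),"\n",R.round(4))
c=dict(camera_params("wrist"));np.save("w4.npy",c,allow_pickle=True)
im=snapshot("wrist")[:,:,::-1]; cv2.imwrite("pics/w4.png",im)
crop("w4c",cv2.imread("pics/w4.png"),180,110,150,190,3.1)
E
```

```text
[ 0.49071476 -0.12541436  0.19226229] [ 0.001 -0.003 -0.001 -0.    -0.002 -0.002] 
 [[ 0.0028 -0.5245  0.8514]
 [-0.001   0.8514  0.5245]
 [-1.     -0.0024  0.0019]]
```

View pics/w4c.png

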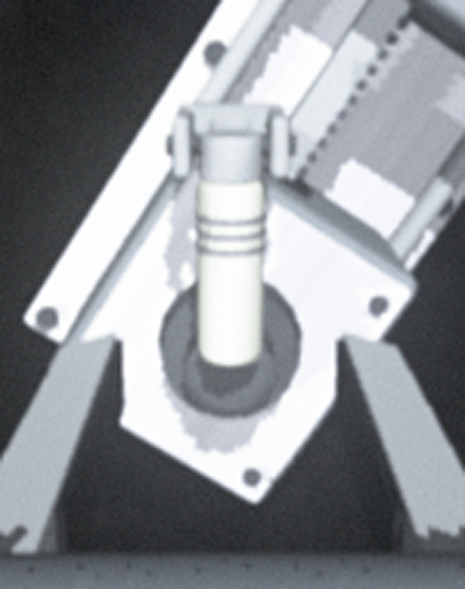

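```bash
python3 - <<'E'
from h import *
c=np.load("w4.npy",allow_pickle=True).item()
f=lambda u,v,z: onz(c,180+(u+.5)/3.1-.5,110+(v+.5)/3.1-.5,z)
a=f((197+265)/2,190,.128);b=f((199+265)/2,340,.128);e=f(231,360,.128); pin=f(231,143,.128)
d=(a-b)[:2]; print("end",e,"pin",pin,"dir",np.degrees(np.arctan2(d[1],d[0])))
u=(a-b)/np.linalg.norm(a-b); print("mid from end",e+u*.017, "axis est",e-u*.011, "pivot est",e+u*.059)
p,R,o=tool()
for m in (e+u*.017,pin-u*.042):print((R.T@(m-p))*100)
# fingertips midpoint at z = .173
print((R.T@((f(117,340,p[2]-.019)+f(340,340,p[2]-.019))/2-p))*100)
E
```

```text
end [ 0.49895934 -0.13975105  0.128     ] pin [ 0.46712513 -0.08798956  0.128     ] dir 121.96851608562336
mid from end [ 0.48995863 -0.12532928  0.128     ] axis est [ 0.50478332 -0.14908278  0.128     ] pivot est [ 0.4677216  -0.08969904  0.128     ]
[ 6.41924467  0.06018758 -0.07052806]
[ 6.41889803  0.23701568 -0.0316353 ]
[ 1.89823727  0.65732569 -0.12133531]
```

Request:
step_arm(motion="50 1.45 0.03 -0.02 0 0 0;50 1.45 0.03 -0.02 0 0 0;50 1.45 0.03 0 0 0 0;50 1.45 0 0 0 0 0;50 0 0 0 0 0 0;50 0 0 0 0 0 0;50 0 0 0 0 0 0")

```text
time: 5.43
tool_pos: [0.4899, -0.1249, 0.134]
ee_rot: [-0.932, 1.568, -0.38]
wrist_force: [0.5, -0.6, 0.7]
width: 0.047
```

Request:
step_arm(motion="0 0 0 0 0 0 0;0 0 0 0 0 0 0;0 0 0 0 0 0 0;0 0 0 0 0 0 0;0 0 0 0 0 0 0;0 0 0 0 0 0 0;0 0 0 0 0 0 0")

```text
time: 6.02
tool_pos: [0.4901, -0.1243, 0.1329]
ee_rot: [-0.366, 1.568, 0.187]
wrist_force: [4.2, 1.7, 0.5]
width: 0.0171
```

```bash
python3 - <<'E'
from h import *
p,R,o=tool(); print(p,o["width"],R.T@o["wrist_force"],o["wrist_torque"],o["joint_positions"].round(3),"\n",R.round(4))
E
```

```text
[ 0.49013305 -0.12432443  0.13291646] 0.01711796971282666 [-0.53582615 -0.74337417  4.44767883] [ 0.26777493 -0.81537619 -0.01914338] [-3.620e-01  2.300e-02  1.620e+00  1.000e-03  1.495e+00 -9.140e-01] 
 [[ 2.700e-03 -5.247e-01  8.513e-01]
 [ 5.000e-04  8.513e-01  5.247e-01]
 [-1.000e+00 -1.000e-03  2.600e-03]]
```

Gripped at 17 mm width with little force. Next I'll swing it up along the arc, first 0.4 rad, then check.

Request:
step_arm(motion="0 -0.419 0.021 0.04 0 0 0;0 -0.415 0.063 0 0 0 0;0 -0.407 0.104 0 0 0 0;0 -0.394 0.144 0 0 0 0")

```text
time: 6.35
tool_pos: [0.4882, -0.1213, 0.1469]
ee_rot: [0.844, 1.57, 1.396]
wrist_force: [6.7, 0.5, -9.0]
width: 0.0169
```

```bash
cat > st.py <<'E'
from h import *
p,R,o=tool(); print(p.round(4),"w",round(o["width"],4),"Ftool",(R.T@o["wrist_force"]).round(2),"T",(R.T@o["wrist_torque"]).round(2),"q",o["joint_positions"].round(3),"t",o["time"])
E
python3 st.py
```

```text
[ 0.4882 -0.1213  0.1469] w 0.0169 Ftool [ 9.01 -3.06  5.94] T [-0.01 -1.24 -0.74] q [-3.570e-01  1.100e-02  1.604e+00  1.000e-03  1.526e+00 -9.090e-01] t 6.35
```

Request:
step_arm(motion="0 -0.378 0.183 0.05 0 0 0;0 -0.358 0.22 0 0 0 0;0 -0.334 0.254 0 0 0 0;0 -0.307 0.286 0 0 0 0;0 0 0 0 0 0 0")

```text
time: 6.77
tool_pos: [0.4836, -0.1136, 0.1612]
ee_rot: [-1.596, 1.57, -1.044]
wrist_force: [5.0, 1.0, -6.1]
width: 0.0176
```

```bash
python3 st.py; python3 - <<'E'
from h import *
crop("w5",snapshot("wrist")[:,:,::-1],150,80,230,230,2.6)
crop("s5",snapshot("scene")[:,:,::-1],200,120,130,120,5)
E
```

```text
[ 0.4836 -0.1136  0.1612] w 0.0176 Ftool [ 6.13 -1.73  4.82] T [ 0.05 -0.9  -0.79] q [-3.440e-01 -1.100e-02  1.598e+00 -1.000e-03  1.554e+00 -8.970e-01] t 6.7667
```

View pics/w5.png

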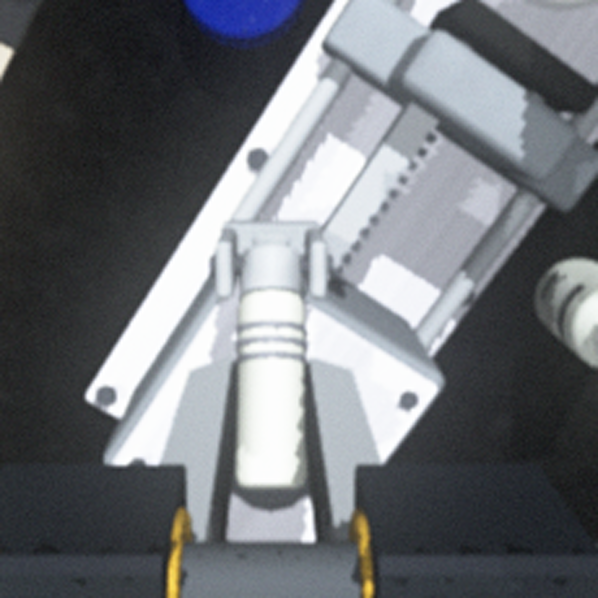

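View pics/s5.png

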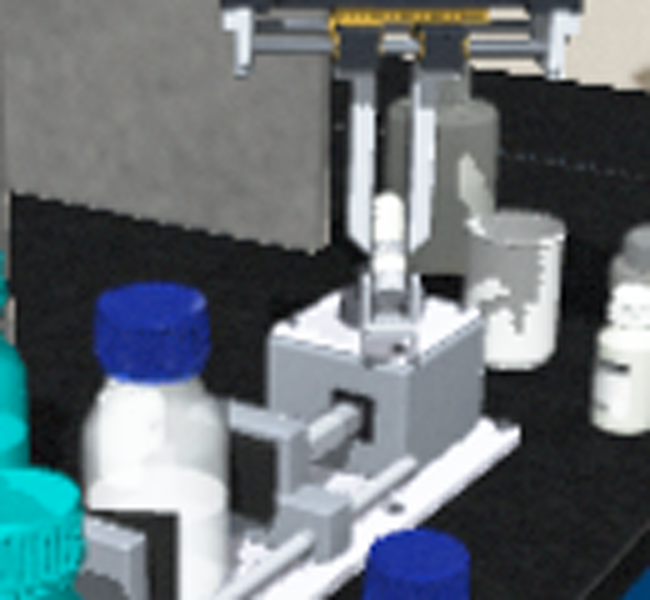

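The grip is about half way up between the fingers, with forces at most 9 N. I'll carry on to upright.

Request:
step_arm(motion="0 -0.277 0.315 0.05 0 0 0;0 -0.244 0.341 0 0 0 0;0 -0.209 0.364 0 0 0 0;0 -0.171 0.383 0 0 0 0;0 -0.133 0.399 0 0 0 0;0 -0.092 0.41 0 0 0 0;0 0 0 0 0 0 0")

```text
time: 7.45
tool_pos: [0.4732, -0.0963, 0.1747]
ee_rot: [-1.501, 1.564, -0.949]
wrist_force: [4.7, -2.7, 0.6]
width: 0.0159
```

```bash
python3 st.py
```

```text
[ 0.4732 -0.0963  0.1747] w 0.0159 Ftool [-0.61 -4.78  2.6 ] T [ 0.01 -0.39 -1.14] q [-0.316 -0.051  1.61  -0.004  1.577 -0.867] t 7.45
```

Request:
step_arm(motion="0 -0.05 0.41 0 0 0 0;0 0 0.35 0 0 0 0;0 0 0 0 0 0 0")

```text
time: 7.7
tool_pos: [0.4696, -0.0904, 0.1764]
ee_rot: [-1.455, 1.562, -0.904]
wrist_force: [2.5, -3.5, 3.4]
width: 0.013
```

```bash
python3 st.py
```

```text
[ 0.4696 -0.0904  0.1764] w 0.013 Ftool [-3.34 -4.3   0.31] T [-0.04 -0.12 -0.99] q [-0.305 -0.064  1.619 -0.005  1.58  -0.856] t 7.7
```

```bash
python3 - <<'E'
from h import *
crop("w6",snapshot("wrist")[:,:,::-1],150,80,230,230,2.6)
crop("s6",snapshot("scene")[:,:,::-1],200,120,130,120,5)
E
```

```text
(no output)
```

View pics/w6.png

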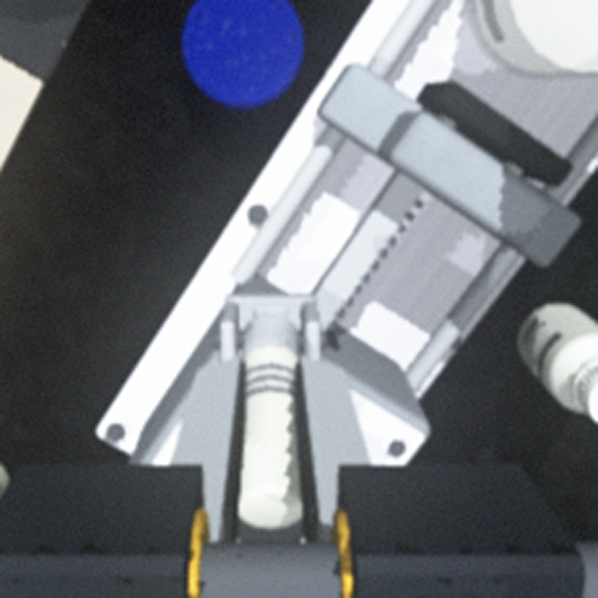

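View pics/s6.png

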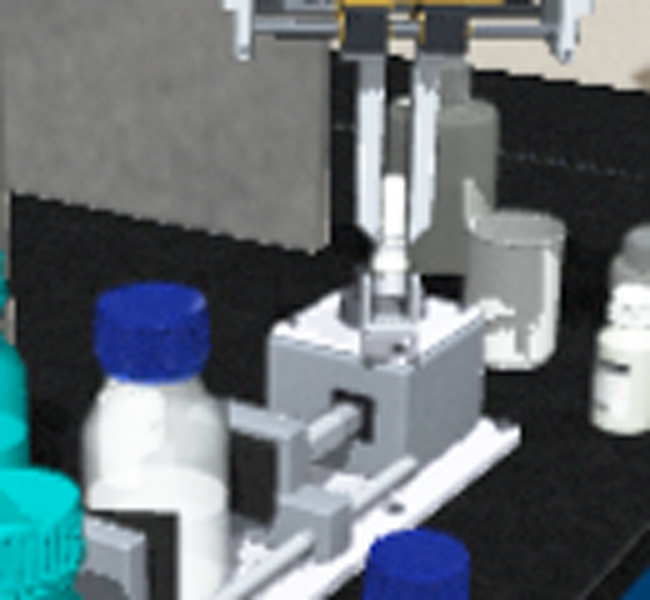

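The grip lags at roughly 60°, pinched near the pads' inner edge (opening 13 mm). I'll open, go over it, and push it outward from the hub side with shut fingers to its stop.

Request:
step_arm(motion="45 0 0 0 0 0 0;45 0 0 0 0 0 0;45 0 0 0 0 0 0;45 -1.6 0 0 0 0 0;45 -1.6 0 0 0 0 0;45 -1.6 0 0 0 0 0;45 0 -1.4 0 0 0 0;45 0 -1.4 0 0 0 0;0 0 -1.4 0 0 0 0;0 0 -1.4 0 0 0 0;0 0 0 0 0 0 0;0 0 0 0 0 0 0;0 0 0 0 0 0 0;0 0 0 0 0 0 0")

```text
time: 8.97
tool_pos: [0.4971, -0.1352, 0.222]
ee_rot: [2.057, 1.57, 2.609]
wrist_force: [0.7, -0.6, 0.9]
width: 0.0058
```

```bash
python3 st.py;  python3 - <<'E'
from h import *
c=dict(camera_params("wrist"));np.save("w7.npy",c,allow_pickle=True)
crop("w7",snapshot("wrist")[:,:,::-1],150,50,230,230,2.6)
E
```

```text
[ 0.4971 -0.1352  0.222 ] w 0.0058 Ftool [-0.92 -0.84  0.28] T [ 0.04 -0.13 -0.09] q [-0.376  0.011  1.456  0.     1.676 -0.928] t 8.9667
```

View pics/w7.png

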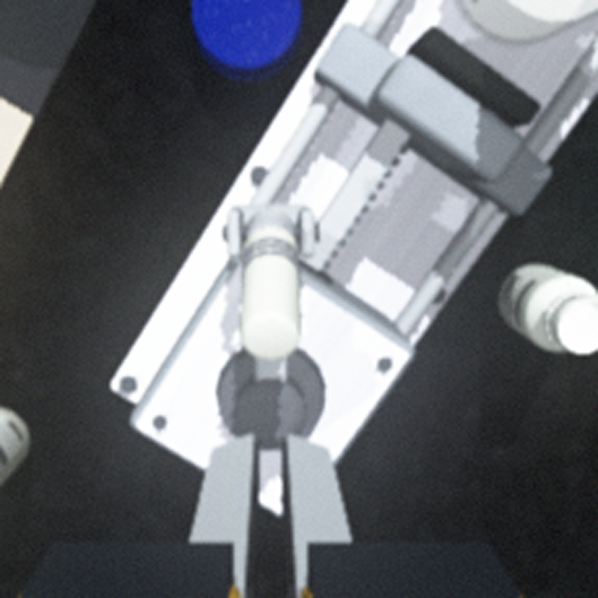

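```bash
python3 - <<'E'
from h import *
c=np.load("w7.npy",allow_pickle=True).item();p,R,o=tool()
f=lambda u,v,z: (R.T@(onz(c,150+(u+.5)/2.6-.5,50+(v+.5)/2.6-.5,z)-p)*100).round(2)
print(f(271,360,.17),f(271,360,.18),f(271,325,.18),"pivot",f(272,230,.128),f(272,232,.136),"boss",f(270,385,.1))
E
```

```text
[ 5.22  2.04 -0.09] [ 4.22  2.29 -0.09] [ 4.22  3.32 -0.09] pivot [ 9.42  5.63 -0.05] [ 8.62  5.62 -0.05] boss [12.22 -0.78 -0.13]
```

Request:
step_arm(motion="0 1.6 0 0 0 0 0;0 1.6 0 -0.05 0 0 0;0 1.4 0 0 0 0 0;0 0 0 0 0 0 0;0 0 0.5 0 0 0 0;0 0 0.5 0 0 0 0;0 0 0.5 0 0 0 0;0 0 0.5 0 0 0 0;0 0 0.5 0 0 0 0;0 0 0.5 0 0 0 0;0 0 0.3 0 0 0 0;0 0 0 0 0 0 0")

```text
time: 10.02
tool_pos: [0.4804, -0.1078, 0.1783]
ee_rot: [-1.011, 1.566, -0.459]
wrist_force: [2.1, -2.8, 3.3]
width: 0.0006
```

```bash
python3 st.py
```

```text
[ 0.4804 -0.1078  0.1783] w 0.0006 Ftool [-3.26 -3.44  0.31] T [-0.04 -0.16 -0.67] q [-3.360e-01 -3.100e-02  1.583e+00 -1.000e-03  1.585e+00 -8.880e-01] t 10.0167
```

Request:
step_arm(motion="0 0 0.2 0 0 0 0;0 0 0.2 0 0 0 0;0 0 0.2 0 0 0 0;0 0 0.1 0 0 0 0;0 0 0 0 0 0 0")

```text
time: 10.43
tool_pos: [0.4766, -0.1024, 0.1765]
ee_rot: [-1.406, 1.568, -0.855]
wrist_force: [3.5, -4.9, 2.1]
width: 0.0004
```

```bash
python3 st.py
```

```text
[ 0.4766 -0.1024  0.1765] w 0.0004 Ftool [-2.1  -5.98  0.45] T [ 0.05 -0.21 -1.14] q [-3.270e-01 -4.000e-02  1.595e+00 -1.000e-03  1.583e+00 -8.790e-01] t 10.4333
```

Request:
step_arm(motion="0 0 0.15 0 0 0 0;0 0 0.1 0 0 0 0;0 0 0 0 0 0 0")

```text
time: 10.68
tool_pos: [0.4763, -0.102, 0.1766]
ee_rot: [-1.474, 1.563, -0.923]
wrist_force: [6.3, -8.8, 0.8]
width: 0.0002
```

```bash
python3 st.py;  python3 - <<'E'
from h import *
crop("w8",snapshot("wrist")[:,:,::-1],150,50,230,230,2.6)
crop("s8",snapshot("scene")[:,:,::-1],200,120,130,120,5)
E
```

```text
[ 0.4763 -0.102   0.1766] w 0.0002 Ftool [ -0.73 -10.79   0.77] T [-0.01 -0.18 -2.09] q [-0.325 -0.043  1.598 -0.004  1.58  -0.876] t 10.6833
```

View pics/w8.png

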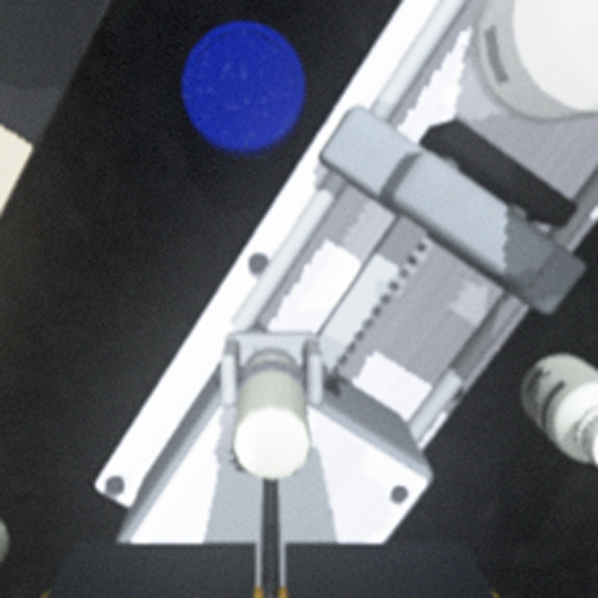

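View pics/s8.png

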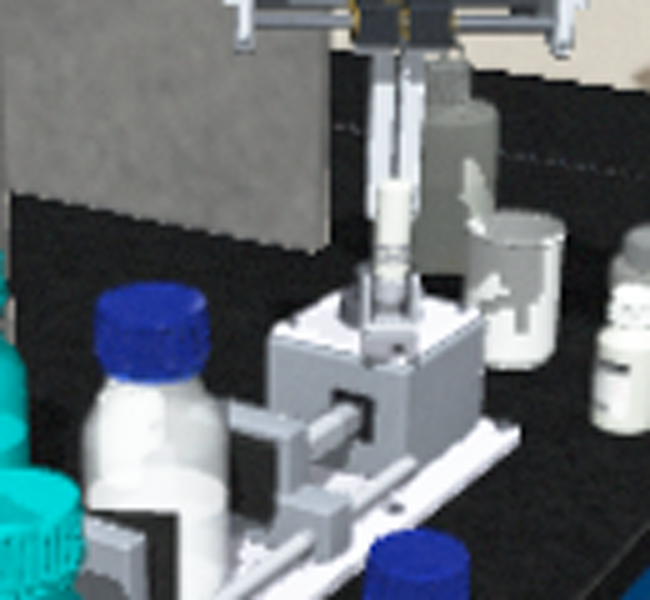

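Force rose to 10.8 N while the tool stopped moving: the grip is on its stop. In the scene crop it stands upright. A little more push for certainty, then retreat, go over it and straddle it.

Request:
step_arm(motion="0 0 0.1 0 0 0 0;0 0 0 0 0 0 0")

```text
time: 10.95
tool_pos: [0.4762, -0.1019, 0.1767]
ee_rot: [-1.477, 1.562, -0.927]
wrist_force: [7.4, -9.7, -0.3]
width: 0.0007
```

Request:
step_arm(motion="0 0 -0.7 0 0 0 0;0 -1.5 0 0 0 0 0;0 -1.5 0 0 0 0 0;26 -1.5 0 0 0 0 0;26 0 1.1 0 0 0 0;26 0 1.1 0 0 0 0;26 0 0 0 0 0 0;26 0 0 0 0 0 0;26 0 0 0 0 0 0;26 0 0 0 0 0 0")

```text
time: 11.78
tool_pos: [0.4658, -0.0857, 0.2204]
ee_rot: [2.319, 1.569, 2.871]
wrist_force: [0.5, -0.2, 1.0]
width: 0.0243
```

```bash
python3 st.py;  python3 - <<'E'
from h import *
c=dict(camera_params("wrist"));np.save("w9.npy",c,allow_pickle=True)
crop("w9",snapshot("wrist")[:,:,::-1],150,80,230,230,2.6)
E
```

```text
[ 0.4658 -0.0857  0.2204] w 0.0243 Ftool [-1.01 -0.46  0.33] T [ 0.04 -0.1  -0.08] q [-0.302 -0.082  1.548 -0.     1.677 -0.854] t 11.7833
```

View pics/w9.png

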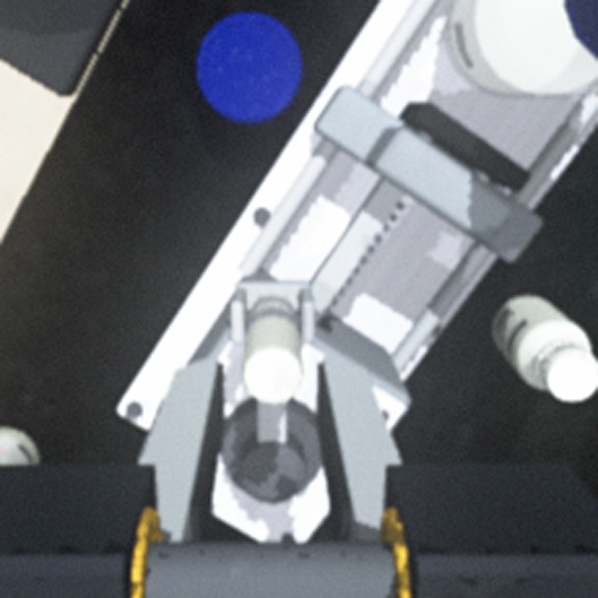

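```bash
python3 - <<'E'
from h import *
c=np.load("w9.npy",allow_pickle=True).item();p,R,o=tool()
f=lambda u,v,z: onz(c,150+(u+.5)/2.6-.5,80+(v+.5)/2.6-.5,z)
for n,u,v,z in [("top",272,374,.187),("ears top",272,318,.136),("boss",271,450,.1)]:
    X=f(u,v,z); print(n,X.round(4),(R.T@(X-p)*100).round(2))
E
```

```text
top [ 0.4664 -0.0878  0.187 ] [ 3.36 -0.19 -0.06]
ears top [ 0.4658 -0.0867  0.136 ] [ 8.46 -0.07 -0.05]
boss [ 0.5022 -0.1466  0.1   ] [12.06 -7.08 -0.09]
```

Top and hinge of the grip agree within 1 mm, so it is upright. Lowering to straddle it.

Request:
step_arm(motion="26 1.6 -0.15 -0.05 0 0 0;26 1.6 0 0 0 0 0;26 1.5 0 0 0 0 0;26 0 0 0 0 0 0;26 0 0 0 0 0 0")

```text
time: 12.25
tool_pos: [0.4661, -0.0874, 0.1735]
ee_rot: [2.306, 1.568, 2.857]
wrist_force: [-0.1, -0.3, 0.6]
width: 0.0245
```

```bash
python3 st.py;  python3 - <<'E'
from h import *
c=np.load("w9.npy",allow_pickle=True).item()
f=lambda u,v,z: onz(c,150+(u+.5)/2.6-.5,80+(v+.5)/2.6-.5,z)
for z in (.05,.07,.09): print(z,f(470,142,z).round(4),f(428,108,z).round(4),f(520,185,z).round(4), "bottle near edge",f(490,90,z).round(4))
E
```

```text
[ 0.4661 -0.0874  0.1735] w 0.0245 Ftool [-0.55 -0.14 -0.25] T [ 0.01 -0.15 -0.06] q [-0.305 -0.065  1.626 -0.     1.584 -0.857] t 12.25
0.05 [0.5122 0.0081 0.05  ] [0.4876 0.0104 0.05  ] [0.5428 0.0044 0.05  ] bottle near edge [0.5065 0.0311 0.05  ]
0.07 [0.507  0.0062 0.07  ] [0.4839 0.0084 0.07  ] [0.5358 0.0027 0.07  ] bottle near edge [0.5017 0.0278 0.07  ]
0.09 [0.5018 0.0044 0.09  ] [0.4802 0.0064 0.09  ] [0.5288 0.0011 0.09  ] bottle near edge [0.4968 0.0246 0.09  ]
```

Gap between the pad and the bottle is about 2 cm, i.e. about 2 rad. First 1 rad of cranking.

Request:
step_arm(motion="26 0 -0.009 0.35 0.05 0 0;26 0 -0.009 0.35 0.05 0 0;26 0 -0.009 0.35 0.05 0 0;26 0 -0.009 0.35 0.05 0 0;26 0 -0.009 0.35 0.05 0 0;26 0 -0.009 0.35 0.05 0 0;26 0 -0.009 0.35 0.05 0 0;26 0 -0.009 0.35 0.05 0 0")

```text
time: 12.92
tool_pos: [0.4915, -0.0783, 0.1753]
ee_rot: [-3.024, 1.567, -2.875]
wrist_force: [-5.6, -1.7, 1.2]
width: 0.0244
```

```bash
cat >> st.py <<'E'
A=np.array([.503,-.147]); d=p[:2]-A; y=R[:2,1]
print("r",np.hypot(*d).round(4),"tcp ang",np.degrees(np.arctan2(d[1],d[0])).round(1),"tool y ang",np.degrees(np.arctan2(y[1],y[0])).round(1))
E
python3 st.py
```

```text
[ 0.4915 -0.0783  0.1753] w 0.0244 Ftool [-1.18 -0.85 -5.75] T [-0.03  0.9   0.  ] q [-0.271 -0.012  1.571 -0.002  1.586 -0.42 ] t 12.9167
r 0.0696 tcp ang 99.5 tool y ang 98.5
```

Request:
step_arm(motion="26 0 -0.009 0.35 0.05 0 0;26 0 -0.009 0.35 0.05 0 0;26 0 -0.009 0.35 0.05 0 0;26 0 -0.009 0.35 0.05 0 0;26 0 -0.009 0.35 0.05 0 0;26 0 -0.009 0.35 0.05 0 0;26 0 -0.009 0.35 0.05 0 0;26 0 -0.009 0.35 0.05 0 0;26 0 -0.009 0.35 0.05 0 0;26 0 -0.009 0.35 0.05 0 0")

```text
time: 13.75
tool_pos: [0.526, -0.0807, 0.1753]
ee_rot: [3.128, 1.567, 2.777]
wrist_force: [-4.7, 2.1, 0.0]
width: 0.0248
```

```bash
python3 st.py
```

```text
[ 0.526  -0.0807  0.1753] w 0.0248 Ftool [ 0.01  0.37 -5.17] T [0.03 0.95 0.04] q [-0.259  0.065  1.492  0.     1.588  0.091] t 13.75
r 0.0701 tcp ang 70.8 tool y ang 69.9
```

Request:
step_arm(motion="26 0 -0.009 0.35 0.05 0 0;26 0 -0.009 0.35 0.05 0 0;26 0 -0.009 0.35 0.05 0 0;26 0 -0.009 0.35 0.05 0 0;26 0 -0.009 0.35 0.05 0 0;26 0 -0.009 0.35 0.05 0 0;26 0 -0.009 0.35 0.05 0 0;26 0 -0.009 0.35 0.05 0 0")

```text
time: 14.42
tool_pos: [0.5502, -0.0945, 0.1753]
ee_rot: [3.023, 1.567, 2.274]
wrist_force: [-3.4, 3.6, 0.7]
width: 0.0244
```

```bash
python3 st.py; python3 - <<'E'
from h import *
c=dict(camera_params("wrist"))
crop("w10",snapshot("wrist")[:,:,::-1],0,0,512,384,1.56)
E
```

```text
[ 0.5502 -0.0945  0.1753] w 0.0244 Ftool [-0.68  0.33 -4.94] T [0.04 0.93 0.01] q [-0.273  0.122  1.43   0.002  1.593  0.477] t 14.4167
r 0.0706 tcp ang 48.1 tool y ang 47.0
```

View pics/w10.png

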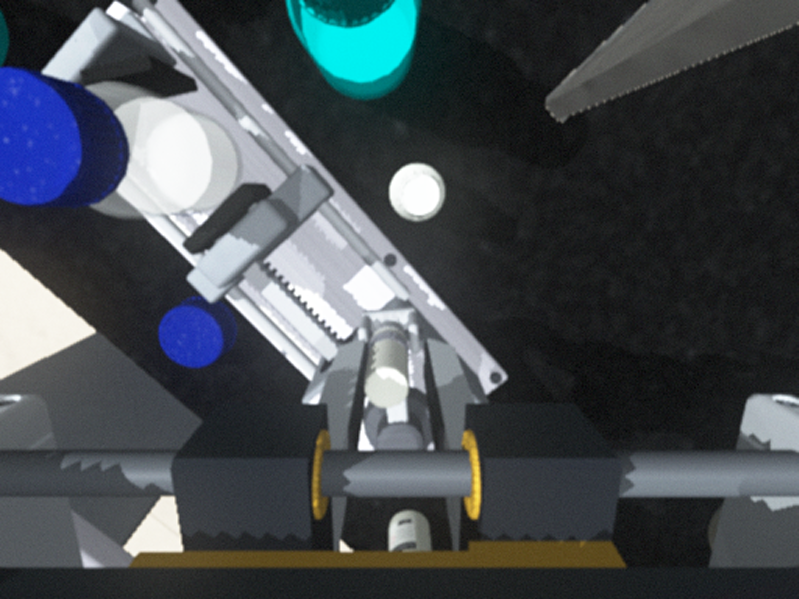

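```bash
python3 - <<'E'
from h import *
c=camera_params("wrist"); print(onz(c,552/1.56,105/1.56,0),onz(c,552/1.56,105/1.56,.3))
p=camera_params("scene"); 
for u,v in ((266,170),(199,160),(91,265)): print(onz(p,u,v,0), onz(p,u,v,.3))
E
```

```text
[ 0.72020694 -0.07803758  0.        ] [ 0.61439753 -0.04561382  0.3       ]
[ 7.03982478e-01 -4.51850224e-01  5.55111512e-17] [0.27958269 0.32057053 0.3       ]
[ 9.94241574e-01 -4.12178583e-01  5.55111512e-17] [0.37802689 0.33402556 0.3       ]
[ 7.10195617e-01  3.10426400e-01 -5.55111512e-17] [0.28168993 0.57910409 0.3       ]
```

The pad is about 1 cm short of the bottle, and the grip is still upright (388,350). The divider panel edge is at x≈0.71, beyond my reach of ≈0.68. On in smaller bites.

Request:
step_arm(motion="26 0 -0.009 0.35 0.05 0 0;26 0 -0.009 0.35 0.05 0 0;26 0 -0.009 0.35 0.05 0 0;26 0 -0.009 0.35 0.05 0 0;26 0 -0.009 0.35 0.05 0 0;26 0 -0.009 0.35 0.05 0 0;26 0 -0.009 0.35 0.05 0 0;26 0 -0.009 0.35 0.05 0 0")

```text
time: 15.13
tool_pos: [0.567, -0.1168, 0.1753]
ee_rot: [2.895, 1.567, 1.746]
wrist_force: [-2.4, 4.8, 1.3]
width: 0.0246
```

```bash
python3 st.py; python3 - <<'E'
from h import *
crop("w11",snapshot("wrist")[:,:,::-1],0,0,512,384,1.56)
crop("s11",snapshot("side")[:,:,::-1],180,60,180,180,3.3)
E
```

```text
[ 0.567  -0.1168  0.1753] w 0.0246 Ftool [-1.26 -0.19 -5.39] T [ 0.06  1.02 -0.04] q [-0.303  0.167  1.38   0.003  1.597  0.846] t 15.1333
r 0.0708 tcp ang 25.2 tool y ang 24.2
```

View pics/w11.png

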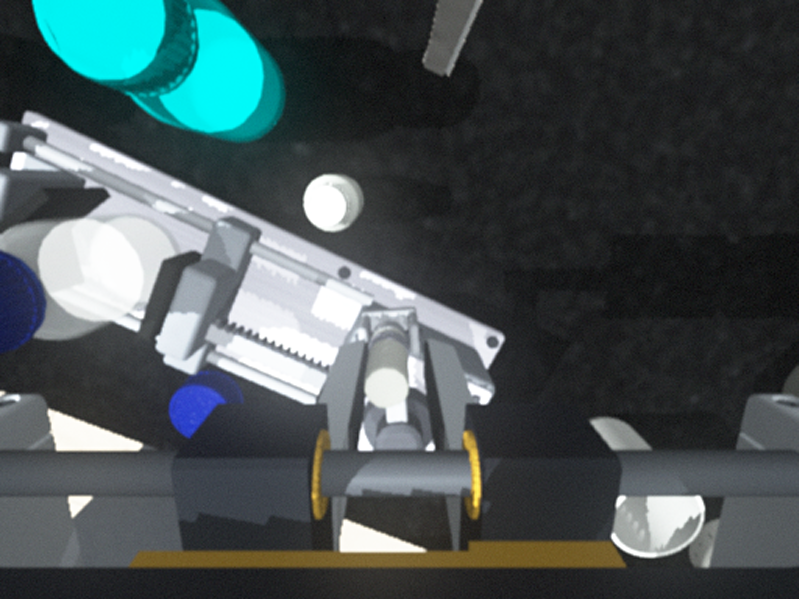

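View pics/s11.png

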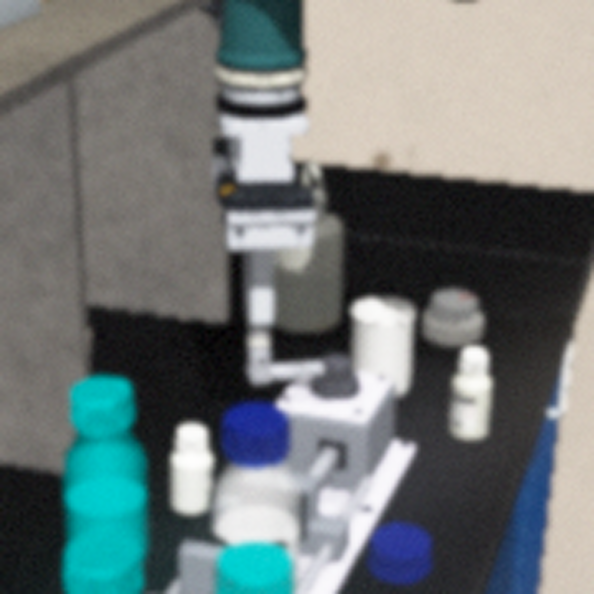

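Request:
step_arm(motion="26 0 -0.009 0.35 0.05 0 0;26 0 -0.009 0.35 0.05 0 0;26 0 -0.009 0.35 0.05 0 0;26 0 -0.009 0.35 0.05 0 0;26 0 -0.009 0.35 0.05 0 0;26 0 -0.009 0.35 0.05 0 0")

```text
time: 15.73
tool_pos: [0.5733, -0.1372, 0.1754]
ee_rot: [2.503, 1.568, 1.055]
wrist_force: [-1.3, 4.4, 1.6]
width: 0.0242
```

```bash
python3 st.py
```

```text
[ 0.5733 -0.1372  0.1754] w 0.0242 Ftool [-1.55 -0.73 -4.58] T [-0.    0.98 -0.07] q [-0.333  0.188  1.354  0.003  1.598  1.115] t 15.7333
r 0.0709 tcp ang 8.0 tool y ang 7.1
```

Request:
step_arm(motion="26 0 -0.009 0.35 0.05 0 0;26 0 -0.009 0.35 0.05 0 0;26 0 -0.009 0.35 0.05 0 0;26 0 -0.009 0.35 0.05 0 0")

```text
time: 16.07
tool_pos: [0.5739, -0.1511, 0.1754]
ee_rot: [2.492, 1.568, 0.845]
wrist_force: [0.1, 4.7, 1.3]
width: 0.0244
```

```bash
python3 st.py; python3 - <<'E'
from h import *
crop("w12",snapshot("wrist")[:,:,::-1],0,0,512,384,1.56)
crop("s12",snapshot("scene")[:,:,::-1],180,120,150,150,4)
E
```

```text
[ 0.5739 -0.1511  0.1754] w 0.0244 Ftool [-1.26 -0.3  -4.72] T [-0.01  1.01 -0.06] q [-0.355  0.197  1.345  0.003  1.599  1.293] t 16.0667
r 0.071 tcp ang -3.3 tool y ang -4.4
```

View pics/w12.png

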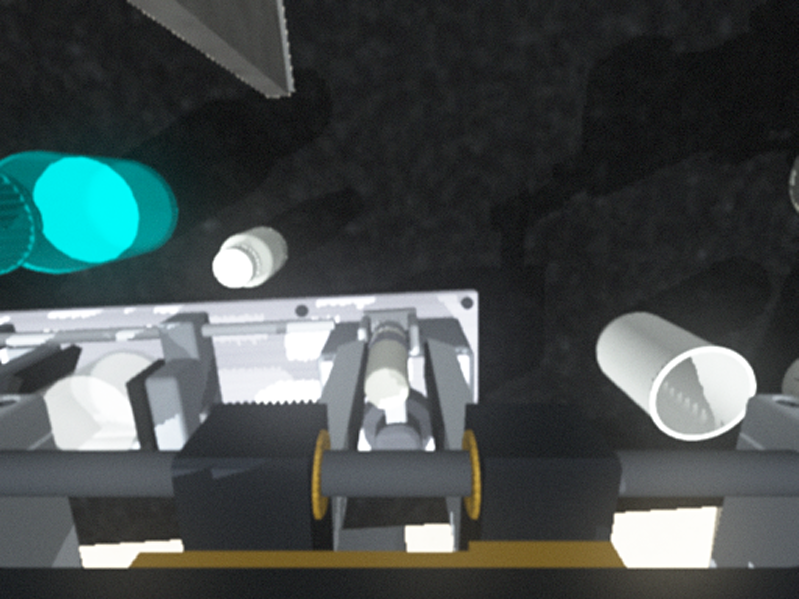

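View pics/s12.png

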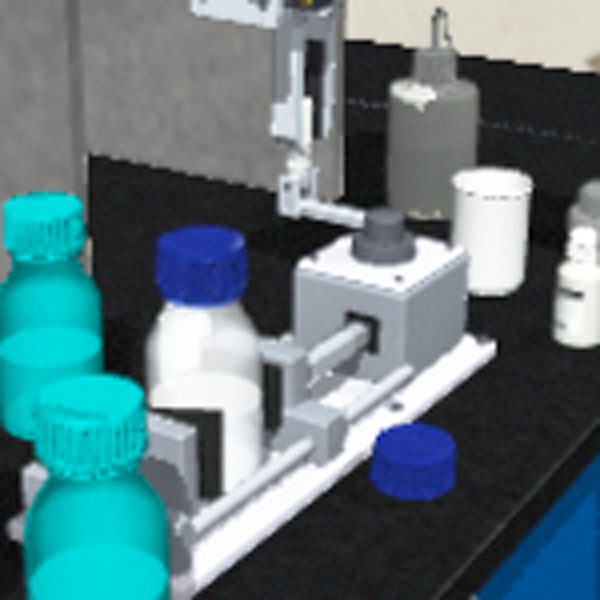

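Still unloaded (≈4.7 N along the circle), and the pad is now nearly at the bottle. I'll go on in short calls, reading the force after each.

Request:
step_arm(motion="26 0 -0.009 0.35 0.05 0 0;26 0 -0.009 0.35 0.05 0 0;26 0 -0.009 0.35 0.05 0 0;26 0 -0.009 0.35 0.05 0 0")

```text
time: 16.5
tool_pos: [0.5717, -0.1652, 0.1754]
ee_rot: [2.317, 1.568, 0.47]
wrist_force: [0.3, 5.6, 1.0]
width: 0.0247
```

```bash
python3 st.py
```

```text
[ 0.5717 -0.1652  0.1754] w 0.0247 Ftool [-0.94 -1.22 -5.52] T [-0.02  1.07 -0.11] q [-0.378  0.2    1.341  0.002  1.599  1.469] t 16.5
r 0.071 tcp ang -14.8 tool y ang -15.8
```

Request:
step_arm(motion="26 0 -0.009 0.35 0.05 0 0;26 0 -0.009 0.35 0.05 0 0;26 0 -0.009 0.35 0.05 0 0;26 0 -0.009 0.35 0.05 0 0")

```text
time: 16.83
tool_pos: [0.5668, -0.1783, 0.1753]
ee_rot: [2.396, 1.567, 0.349]
wrist_force: [2.6, 4.4, -0.1]
width: 0.0245
```

```bash
python3 st.py; python3 - <<'E'
from h import *
crop("s13",snapshot("scene")[:,:,::-1],180,120,150,150,4)
E
```

```text
[ 0.5668 -0.1783  0.1753] w 0.0245 Ftool [ 0.09  0.26 -5.12] T [ 0.03  1.06 -0.1 ] q [-0.402  0.197  1.344  0.003  1.597  1.645] t 16.8333
r 0.0711 tcp ang -26.1 tool y ang -27.3
```

View pics/s13.png

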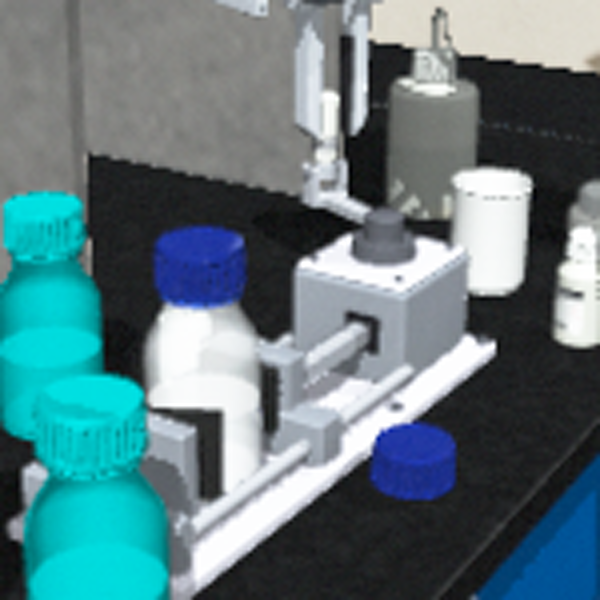

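The bottle cap has shifted slightly left (157→154 in the crop), so the bottle is beginning to slide. Three rows per call from here.

Request:
step_arm(motion="26 0 -0.009 0.35 0.05 0 0;26 0 -0.009 0.35 0.05 0 0;26 0 -0.009 0.35 0.05 0 0")

```text
time: 17.13
tool_pos: [0.5615, -0.1874, 0.1753]
ee_rot: [2.389, 1.567, 0.193]
wrist_force: [3.7, 5.1, 0.7]
width: 0.0242
```

```bash
python3 st.py; python3 - <<'E'
from h import *
crop("s14",snapshot("scene")[:,:,::-1],180,160,110,110,5)
E
```

```text
[ 0.5615 -0.1874  0.1753] w 0.0242 Ftool [-0.69  0.03 -6.27] T [-0.03  1.11 -0.15] q [-0.419  0.192  1.351  0.002  1.596  1.777] t 17.1333
r 0.0711 tcp ang -34.6 tool y ang -35.8
```

View pics/s14.png

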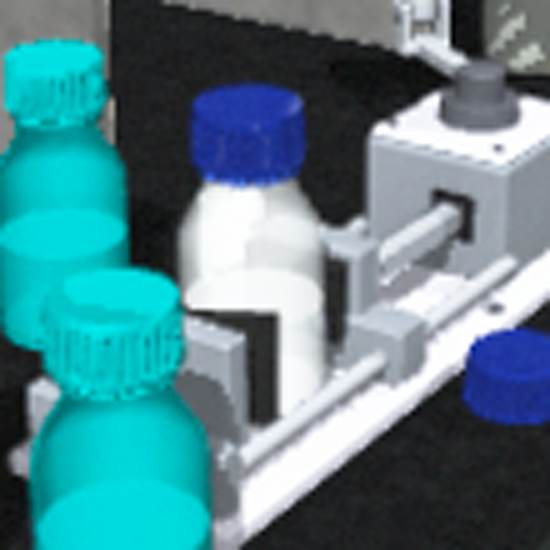

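Request:
step_arm(motion="26 0 -0.009 0.35 0.05 0 0;26 0 -0.009 0.35 0.05 0 0")

```text
time: 17.35
tool_pos: [0.5572, -0.193, 0.1754]
ee_rot: [2.37, 1.566, 0.074]
wrist_force: [3.8, 4.2, 0.8]
width: 0.0244
```

```bash
cat > capc.py <<'E'
from h import *
import glob
def cen(im):
    h=cv2.cvtColor(im,cv2.COLOR_BGR2HSV); m=((h[...,0]>110)&(h[...,0]<130)&(h[...,1]>150)&(h[...,2]>60)).astype(np.uint8)
    n,l,s,c=cv2.connectedComponentsWithStats(m)
    return [(c[i].round(2),s[i][4]) for i in range(1,n) if 200<s[i][4]<900 and 150<c[i][1]<250]
print("start",cen(cv2.imread("pics/scene0.png")))
im=snapshot("scene")[:,:,::-1]; print("now",cen(im)); cv2.imwrite(f"pics/scn_{robot.get_obs()['time']:.2f}.png",im)
E
python3 st.py; python3 capc.py
```

```text
[ 0.5572 -0.193   0.1754] w 0.0244 Ftool [-0.74  0.08 -5.65] T [-0.02  1.06 -0.1 ] q [-0.431  0.186  1.357  0.002  1.595  1.865] t 17.35
r 0.0711 tcp ang -40.3 tool y ang -41.5
start [(array([229.95, 185.79]), np.int32(411)), (array([283.09, 235.15]), np.int32(360))]
now [(array([228.83, 186.38]), np.int32(415)), (array([283.11, 235.1 ]), np.int32(357))]
```

Request:
step_arm(motion="26 0 -0.009 0.35 0.05 0 0;26 0 -0.009 0.35 0.05 0 0;26 0 -0.009 0.35 0.05 0 0")

```text
time: 17.65
tool_pos: [0.5497, -0.2005, 0.1753]
ee_rot: [2.436, 1.566, -0.01]
wrist_force: [4.2, 3.8, 0.1]
width: 0.0244
```

```bash
python3 st.py; python3 capc.py
```

```text
[ 0.5497 -0.2005  0.1753] w 0.0244 Ftool [-0.04 -0.22 -5.61] T [-0.03  1.16 -0.14] q [-0.448  0.176  1.369  0.002  1.593  1.998] t 17.65
r 0.071 tcp ang -48.9 tool y ang -50.1
start [(array([229.95, 185.79]), np.int32(411)), (array([283.09, 235.15]), np.int32(360))]
now [(array([228.58, 186.52]), np.int32(417)), (array([283.12, 235.13]), np.int32(359))]
```

Request:
step_arm(motion="26 0 -0.009 0.35 0.05 0 0;26 0 -0.009 0.35 0.05 0 0;26 0 -0.009 0.35 0.05 0 0")

```text
time: 17.95
tool_pos: [0.5415, -0.2067, 0.1753]
ee_rot: [2.555, 1.565, -0.04]
wrist_force: [6.5, 4.7, -0.2]
width: 0.0247
```

```bash
python3 st.py; python3 capc.py; python3 -c "
from h import *
p=camera_params('scene');print(proj(p,[.508,.07,.15]),proj(p,[.508,.08,.15]))"
```

```text
[ 0.5415 -0.2067  0.1753] w 0.0247 Ftool [ 0.21 -0.61 -8.  ] T [-0.01  1.37 -0.12] q [-4.640e-01  1.640e-01  1.383e+00  2.000e-03  1.590e+00  2.132e+00] t 17.95
r 0.071 tcp ang -57.1 tool y ang -58.7
start [(array([229.95, 185.79]), np.int32(411)), (array([283.09, 235.15]), np.int32(360))]
now [(array([228.5 , 186.57]), np.int32(419)), (array([283.11, 235.1 ]), np.int32(357))]
(np.float64(230.4441438982521), np.float64(184.9583566548437)) (np.float64(227.92392500553595), np.float64(186.30872275626209))
```

Force jumped to 8.0 N and the bottle has almost stopped sliding: it's seating in the V. Two more rows.

Request:
step_arm(motion="26 0 -0.009 0.35 0.05 0 0;26 0 -0.009 0.35 0.05 0 0")

```text
time: 18.17
tool_pos: [0.5358, -0.21, 0.1754]
ee_rot: [2.62, 1.564, -0.075]
wrist_force: [6.2, 3.9, -0.4]
width: 0.0245
```

```bash
python3 st.py; python3 capc.py
```

```text
[ 0.5358 -0.21    0.1754] w 0.0245 Ftool [ 0.41 -0.81 -7.26] T [ 0.02  1.43 -0.22] q [-4.740e-01  1.540e-01  1.394e+00  2.000e-03  1.588e+00  2.222e+00] t 18.1667
r 0.0711 tcp ang -62.5 tool y ang -64.4
start [(array([229.95, 185.79]), np.int32(411)), (array([283.09, 235.15]), np.int32(360))]
now [(array([228.47, 186.57]), np.int32(420)), (array([283.12, 235.07]), np.int32(358))]
```

Request:
step_arm(motion="26 0 -0.009 0.35 0.05 0 0;26 0 -0.009 0.35 0.05 0 0")

```text
time: 18.38
tool_pos: [0.5297, -0.2129, 0.1754]
ee_rot: [2.678, 1.564, -0.117]
wrist_force: [7.8, 3.1, -1.1]
width: 0.0249
```

```bash
python3 st.py; python3 capc.py; python3 st.py
```

```text
[ 0.5297 -0.2129  0.1754] w 0.0249 Ftool [ 1.15 -0.31 -8.38] T [ 0.01  1.59 -0.19] q [-0.483  0.143  1.407  0.003  1.585  2.312] t 18.3833
r 0.071 tcp ang -68.0 tool y ang -70.2
start [(array([229.95, 185.79]), np.int32(411)), (array([283.09, 235.15]), np.int32(360))]
now [(array([228.32, 186.54]), np.int32(422)), (array([283.1 , 235.13]), np.int32(359))]
[ 0.5291 -0.2132  0.1754] w 0.0242 Ftool [ 0.48  0.   -7.7 ] T [ 0.02  1.45 -0.16] q [-4.840e-01  1.420e-01  1.407e+00  2.000e-03  1.586e+00  2.314e+00] t 18.4333
r 0.0712 tcp ang -68.5 tool y ang -70.3
```

By both force rise (≈2.2–3.0 N) and angle past seating (0.2–0.34 rad) the clamp is about 15–21 N. Now backing off the grip, opening, and rising.

Request:
step_arm(motion="26 0 0 -0.2 0 0 0;26 0 0 -0.2 0 0 0;26 0 0 0 0 0 0;50 0 0 0 0 0 0;50 0 0 0 0 0 0;50 0 0 0 0 0 0")

```text
time: 18.93
tool_pos: [0.5303, -0.212, 0.1742]
ee_rot: [0.187, 1.57, -2.61]
wrist_force: [0.1, 0.4, -0.0]
width: 0.0407
```

```bash
python3 st.py; python3 capc.py
```

```text
[ 0.5303 -0.212   0.1742] w 0.0407 Ftool [ 0.05 -0.4  -0.22] T [-0.02  0.04 -0.08] q [-4.790e-01  1.490e-01  1.402e+00 -1.000e-03  1.591e+00  2.319e+00] t 18.9333
r 0.0705 tcp ang -67.2 tool y ang -70.3
start [(array([229.95, 185.79]), np.int32(411)), (array([283.09, 235.15]), np.int32(360))]
now [(array([228.34, 186.58]), np.int32(425)), (array([283.1 , 235.15]), np.int32(358))]
```

Request:
step_arm(motion="50 -2 0 0 0 0 0;50 -2.5 0 0 0 0 0;50 -2.5 0 0 0 0 0;50 -2.5 0 0 0 0 0;50 -2.5 0 0 0 0 0;50 0 -2 0 0 0 0;50 0 -2 0 0 0 0;50 0 -2 0 0 0 0;50 0 0 0 0 0 0;50 0 0 0 0 0 0;50 0 0 0 0 0 0;50 0 0 0 0 0 0")

```text
time: 19.98
tool_pos: [0.5105, -0.1561, 0.294]
ee_rot: [0.269, 1.57, -2.53]
wrist_force: [-0.1, 0.5, -0.0]
width: 0.047
```

```bash
python3 st.py; python3 - <<'E'
from h import *
c=dict(camera_params("wrist"));np.save("w20.npy",c,allow_pickle=True)
w=snapshot("wrist")[:,:,::-1];cv2.imwrite("pics/w20.png",w)
crop("w20b",w,0,0,512,384,1.56)
crop("s20",snapshot("scene")[:,:,::-1],180,120,150,150,4)
crop("d20",snapshot("side")[:,:,::-1],200,120,150,150,4)
E
```

```text
[ 0.5105 -0.1561  0.294 ] w 0.047 Ftool [ 0.01 -0.55 -0.07] T [-0.04  0.05 -0.08] q [-4.030e-01  4.800e-02  1.275e+00 -1.000e-03  1.818e+00  2.396e+00] t 19.9833
r 0.0118 tcp ang -50.4 tool y ang -70.4
```

View pics/w20b.png

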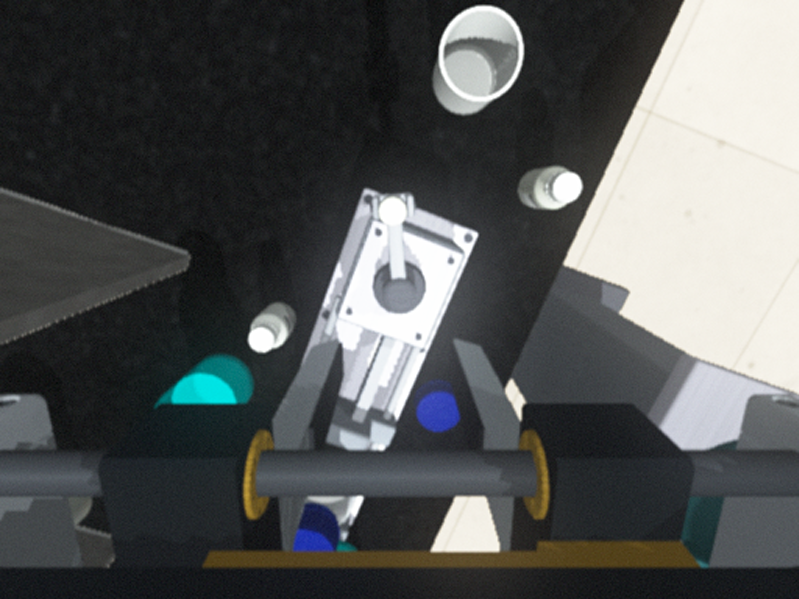

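View pics/s20.png

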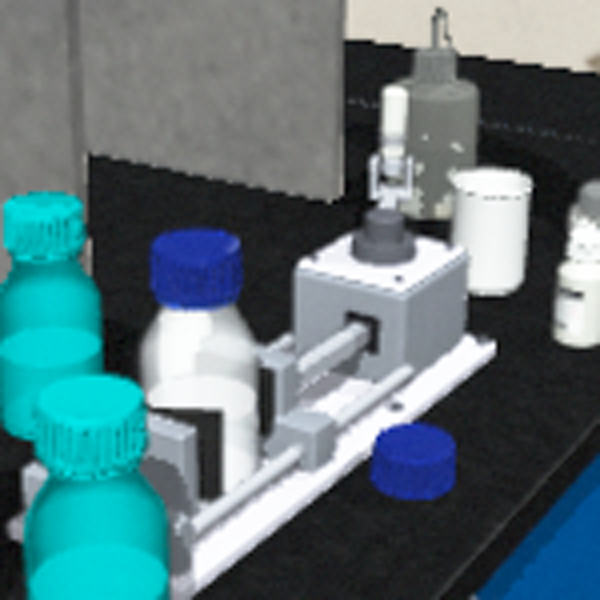

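View pics/d20.png

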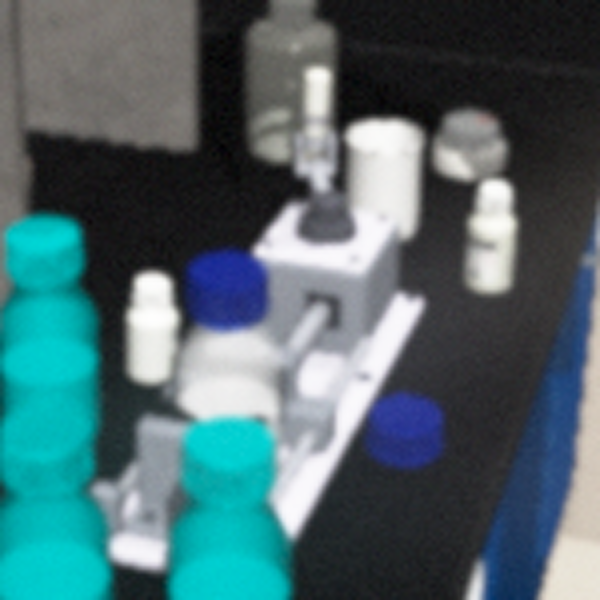

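```bash
python3 - <<'E'
from h import *
c=np.load("w20.npy",allow_pickle=True).item()
crop("w20c",cv2.imread("pics/w20.png"),215,110,100,90,6)
for n,u,v,z in [("top",393,212,.187),("boss",399,288,.1)]: print(n,onz(c,u/1.56,v/1.56,z).round(4))
c1=onz(c,395/1.56,204/1.56,.136);print("ears",c1)
E
```

```text
top [ 0.5311 -0.2117  0.187 ]
boss [ 0.5041 -0.1491  0.1   ]
ears [ 0.5308641  -0.21451915  0.136     ]
```

View pics/w20c.png

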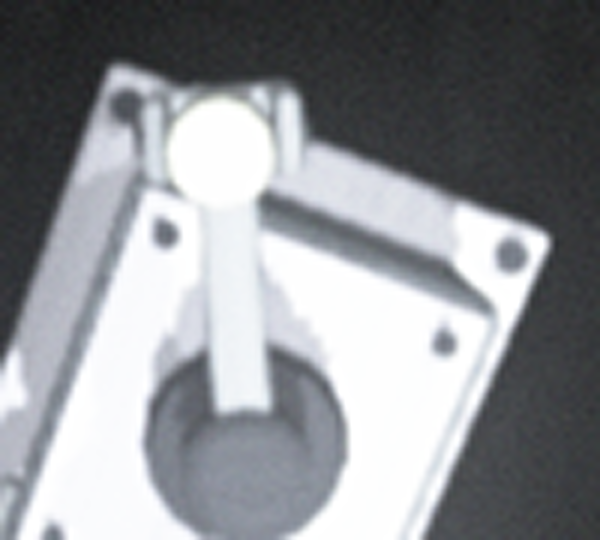

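All checks fit. The grip top is 70 mm from the axis, directly over the hinge, and the bottle, cap, vials and cup are in place. Handing in.

```bash
python3 -c "
from bench import robot
print(robot.close_job())"
```

```text
the job is handed in; nothing more can be done
None
```

The bottle is clamped in the vice at an estimated 15–21 N, with the grip left upright. I handed the job in at about 20 s, with the gripper open and clear of everything.

**What I did:**
- **Grip:** I lifted it part of the way by gripping it. It slipped in the pads at about 60°, so I pushed it from the hub side with shut fingers until it met its stop, at about 12 N.
- **Crank:** I straddled the grip loosely and cranked about 3.3 rad clockwise. The bottle slid about 6 mm into the V, and I then tightened it.

**Last checks:**
- **Clamping force:** this is inferred, not measured. The force along the circle rose from about 5.4 N to 8.4 N, which gives about 21 N. The wrist moment gives about 16 N, and the 0.2–0.34 rad turned after the bottle seated gives 12–20 N.
- **Grip upright:** its top is 70 mm from the crank axis. It measured 2–3 mm off the ears in the last picture, which is within what I can read from it. The sideways force on the grip stayed at or below about 1.2 N in every reading while cranking, well under the 3.6 N that would fold it.
- **Surroundings:** the bottle stands. The spare cap did not move (under 0.1 pixel in the scene view). I judged the vials and cup only by eye, and they look undisturbed.
- **Early disagreement:** my first overhead measurement was about 5 mm off the closer ones, probably because the arm was still settling. I used the later ones.

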